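# Bar off the empty rack, tubes laid in, bar back on

## Robot

A 6-joint arm with a two-finger parallel gripper is mounted at the origin on the work surface. World frame = base frame: x ahead of the robot, y to its left, z up, the work surface at z = 0. Lengths are in mm, angles in degrees, forces in N, time in s.
With the tool pointing down it reaches from about 350 to 850 mm from the base axis. Payload 8.1 kg.
Tool frame: the origin (TCP) lies midway between the tips of the shut fingers; the grasp point (between the pads) lies 19 mm behind it; z points along the fingers, y is the line along which they close (so a half turn about z gives the same grasp; the last joint's range is limited). The gripper opens to 85 mm and grips with 20 to 120 N. Pads are 22 mm wide; open, the fingers measure 114 mm over their backs; the gripper's body (76 mm by 85 mm) begins 54 mm behind the grasp point. The pads swing forward as they close: fully open they stand 13 mm farther back than shut.
Start: joints at [-71.643, 7.471, 85.268, -0, 87.261, -4.893], TCP at [236.872, -551.268, 231.292] pointing down, gripper open.
Joint ranges: [-169.43, 169.43], [-51.17, 129.36], [1.28, 143.12], [-76.62, 256.62], [0, 156.53], [-152.29, 152.29]. Speed limits (degrees/s): [136.94, 136.94, 159.86, 180, 180, 180].

## Interface

Orientations are given as [roll, pitch, yaw] about the fixed x, y, z axes, in that order (R = Rz(yaw) Ry(pitch) Rx(roll)).
In Python, from bench import sensors, optics, r gives the robot as it stands.
- The arm moves only by the tool apply_moves, never from a script. Its argument "targets" is a list of rows, each a list of 7 numbers: the shift along the tool's x, y, z in mm, then the turn, a rotation vector about the tool's x, y, z in rad, then the closure, from 0 (fully open) to 1 (shut). In form: [[x, y, z, wx, wy, wz, claw], ...]. A call has 1 to 20 rows; each row shifts and turns the commanded pose from where the row before left it, along the tool's axes as they then stand; what a row does not reach is not made up. A row lasts 1/8 s, in which the tool goes at most 62.5 mm and 10.7 degrees, less where a joint would pass 70% of its speed; a pose out of reach is approached as far as the arm can. A call is refused whole if a number of a shift passes 62.5 or a number of a turn 0.188, either way. A call with a gripper value outside its range is refused whole. The fingers move at their own pace and stop on an object; "force" is the grip in N (left out, the last holds). Time passes only in rows, so rows that do not move let the fingers close. It gives the time, the measured TCP pose, the force, the opening and the grip force at its end, in the units of the state.
- sensors.sense(): the state, without advancing time (a new reading comes with each control period).
- optics.snapshot(name): name is "side" or "top"; returns the picture (420x560x3 uint8, red, green, blue); there is no depth.
- optics.get_calibration(name): a dict with "camera_matrix" (3x3 intrinsics, pixels), "pose" (4x4, takes a point from camera to world coordinates). Camera axes: x right, y down, z forward; pixel columns grow to the right and rows downward; lengths in mm; the calibration is good to about 2 mm. A picture is of the moment at which its call begins. get_calibration takes no time and is no camera call.
- r.hand_in(): hands the job in; it is judged then, once.
The state is a dict: "time": time; "joint_pos": joint angles; "qd": joint speeds; "joint_efforts": joint torques, N m; "tool_pos": TCP position; "tcp_rot": TCP orientation; "ft_force": force on the tool from outside, world axes, zero at the start; "wrist_torque": the same for the moment, N m; "finger_gap": finger opening in mm; "grip_force": force on a finger pad.
Only numpy, scipy, OpenCV 4.12 (cv2) and the standard library are available. Lean on these libraries where they do the work, as an engineer would, in place of code of your own. Each camera call takes 0.05 s, during which the arm holds its last target. There are 200 camera calls.

## Task

Both beech racks on the sideboard have a bar across their end posts; under one bar lies the ma'amoul press, the other rack is empty. Take the bar off the empty rack and put it down, lay every standing sweets tube on its side in that rack, one to a bay, across both rails and settled in their slots, and then lay the bar back along the top, down in the notches of both end posts and about centred. Leave the press, the bar over it and everything else where they are.

Things in the scene. Friction and masses are not known exactly. Their poses are not given: they have to be found in the camera images.
- rack_a: Fixed beech rack, 314 mm long (x), 74 wide (y). Origin: centre of underside. Two rails along x at y = +-32 mm, 10 thick, tops 54.5 mm up, with slots 26 mm wide, 9.5 deep that make four bays at x = -84, -28, 28, 84 mm. A tube settled in a bay lies along y, axis 62 mm up. Open between the rails (54 mm gap) down to an 8 mm floor strip.
- rack_b: A second rack, the same as rack_a, on the robot's other side.
- rack_a_seat (a point): Where the middle of the seated bar is: 93 mm above rack_a's underside, on its centre line; x along the rack. End posts at 150 mm to either side along x, 14 mm thick, 42 mm wide in y, each with a notch on top: 26 mm wide, floor 83 mm up, cheeks up to 91 mm.
- rack_b_seat (a point): The same point of rack_b.
- press_a: Beechwood ma'amoul press, shut, 196 x 84 x 25 mm, lying along the rails of rack_a under its bar and covering all four bays. Origin: centre of its underside. Absent (None) when rack_a is the empty rack.
- press_b: The same press when it lies on rack_b instead. Absent (None) when rack_b is the empty rack.
- tube1: Sweets tube: round aluminium body of 30 mm diameter, 98 mm long, with a six-sided foot and a six-sided white cap, each 9 mm long and 30 to 34 mm across. Stands on its foot on the sideboard at the start; 70 g. Origin: middle of the tube (49 mm up when standing); its z axis runs along the tube to the cap. None if absent.
- tube2: Sweets tube, the same as tube1. None if absent.
- tube3: Sweets tube, the same as tube1. None if absent.
- tube4: Sweets tube, the same as tube1. None if absent.
- bar_a: Plain retaining bar of darker beech, 330 mm long (its x), 18 mm wide (its y), 20 mm high (its z), 90 g. Origin: its middle. At the start it lies across the two end posts of rack_a, in their notches.
- bar_b: The same kind of bar, across the end posts of rack_b at the start.
- bonbonniere: Bystander: lidded green glass bonbonniere with a ball knob, 96 mm diameter, 103 mm high. Origin: centre of its underside. Stands either outside rack_a or beyond the standing tubes.
- saucer: Bystander: round white ceramic saucer, 120 mm diameter, 18 mm high. Origin: centre of its underside. Lies either beyond the standing tubes or outside rack_a.

How it is judged (in metres and radians):
On the way, in this order (a step that is already met when the one before it is completed fails the run):
1. every tube lies settled in a bay of one and the same rack ((((x of tube1 in the frame of rack_a between -0.1 and 0.1 m and y of tube1 in the frame of rack_a between -0.015 and 0.015 m and z of tube1 in the frame of rack_a between 0.057 and 0.067 m and angle between the z axis of tube1 and the y axis of rack_a, either way round below 0.15 rad) and (x of tube2 in the frame of rack_a between -0.1 and 0.1 m and y of tube2 in the frame of rack_a between -0.015 and 0.015 m and z of tube2 in the frame of rack_a between 0.057 and 0.067 m and angle between the z axis of tube2 and the y axis of rack_a, either way round below 0.15 rad) and (x of tube3 in the frame of rack_a between -0.1 and 0.1 m and y of tube3 in the frame of rack_a between -0.015 and 0.015 m and z of tube3 in the frame of rack_a between 0.057 and 0.067 m and angle between the z axis of tube3 and the y axis of rack_a, either way round below 0.15 rad) and (x of tube4 in the frame of rack_a between -0.1 and 0.1 m and y of tube4 in the frame of rack_a between -0.015 and 0.015 m and z of tube4 in the frame of rack_a between 0.057 and 0.067 m and angle between the z axis of tube4 and the y axis of rack_a, either way round below 0.15 rad)) or ((x of tube1 in the frame of rack_b between -0.1 and 0.1 m and y of tube1 in the frame of rack_b between -0.015 and 0.015 m and z of tube1 in the frame of rack_b between 0.057 and 0.067 m and angle between the z axis of tube1 and the y axis of rack_b, either way round below 0.15 rad) and (x of tube2 in the frame of rack_b between -0.1 and 0.1 m and y of tube2 in the frame of rack_b between -0.015 and 0.015 m and z of tube2 in the frame of rack_b between 0.057 and 0.067 m and angle between the z axis of tube2 and the y axis of rack_b, either way round below 0.15 rad) and (x of tube3 in the frame of rack_b between -0.1 and 0.1 m and y of tube3 in the frame of rack_b between -0.015 and 0.015 m and z of tube3 in the frame of rack_b between 0.057 and 0.067 m and angle between the z axis of tube3 and the y axis of rack_b, either way round below 0.15 rad) and (x of tube4 in the frame of rack_b between -0.1 and 0.1 m and y of tube4 in the frame of rack_b between -0.015 and 0.015 m and z of tube4 in the frame of rack_b between 0.057 and 0.067 m and angle between the z axis of tube4 and the y axis of rack_b, either way round below 0.15 rad)))), for 0.2 s.
2. the tubes lie so and both racks have their bar in both post notches ((((x of tube1 in the frame of rack_a between -0.1 and 0.1 m and y of tube1 in the frame of rack_a between -0.015 and 0.015 m and z of tube1 in the frame of rack_a between 0.057 and 0.067 m and angle between the z axis of tube1 and the y axis of rack_a, either way round below 0.15 rad) and (x of tube2 in the frame of rack_a between -0.1 and 0.1 m and y of tube2 in the frame of rack_a between -0.015 and 0.015 m and z of tube2 in the frame of rack_a between 0.057 and 0.067 m and angle between the z axis of tube2 and the y axis of rack_a, either way round below 0.15 rad) and (x of tube3 in the frame of rack_a between -0.1 and 0.1 m and y of tube3 in the frame of rack_a between -0.015 and 0.015 m and z of tube3 in the frame of rack_a between 0.057 and 0.067 m and angle between the z axis of tube3 and the y axis of rack_a, either way round below 0.15 rad) and (x of tube4 in the frame of rack_a between -0.1 and 0.1 m and y of tube4 in the frame of rack_a between -0.015 and 0.015 m and z of tube4 in the frame of rack_a between 0.057 and 0.067 m and angle between the z axis of tube4 and the y axis of rack_a, either way round below 0.15 rad)) or ((x of tube1 in the frame of rack_b between -0.1 and 0.1 m and y of tube1 in the frame of rack_b between -0.015 and 0.015 m and z of tube1 in the frame of rack_b between 0.057 and 0.067 m and angle between the z axis of tube1 and the y axis of rack_b, either way round below 0.15 rad) and (x of tube2 in the frame of rack_b between -0.1 and 0.1 m and y of tube2 in the frame of rack_b between -0.015 and 0.015 m and z of tube2 in the frame of rack_b between 0.057 and 0.067 m and angle between the z axis of tube2 and the y axis of rack_b, either way round below 0.15 rad) and (x of tube3 in the frame of rack_b between -0.1 and 0.1 m and y of tube3 in the frame of rack_b between -0.015 and 0.015 m and z of tube3 in the frame of rack_b between 0.057 and 0.067 m and angle between the z axis of tube3 and the y axis of rack_b, either way round below 0.15 rad) and (x of tube4 in the frame of rack_b between -0.1 and 0.1 m and y of tube4 in the frame of rack_b between -0.015 and 0.015 m and z of tube4 in the frame of rack_b between 0.057 and 0.067 m and angle between the z axis of tube4 and the y axis of rack_b, either way round below 0.15 rad))) and x of bar_a in the frame of rack_a between -0.02 and 0.02 m and y of bar_a in the frame of rack_a between -0.008 and 0.008 m and z of bar_a in the frame of rack_a between 0.088 and 0.098 m and angle between the x axis of bar_a and the x axis of rack_a, either way round below 0.08 rad and x of bar_b in the frame of rack_b between -0.02 and 0.02 m and y of bar_b in the frame of rack_b between -0.008 and 0.008 m and z of bar_b in the frame of rack_b between 0.088 and 0.098 m and angle between the x axis of bar_b and the x axis of rack_b, either way round below 0.08 rad), for 0.2 s.
At the end, for the whole second after the job is handed in: All tubes lie at rest in bays of the rack without the press (axis height within 5 mm, middle within 15 mm of its centre line, within 0.15 rad), and each rack has its bar in both post notches (within 20 mm along, 8 mm across, 5 mm in height, 0.08 rad) (all of step 2 and linear speed of each of tube1, tube2, tube3, tube4, bar_a, bar_b below 0.02 m/s); the robot touches nothing.
It fails at once if the press is moved more than 30 mm (distance of any of press_a, press_b from where it was at the start of the episode above 0.03 m).
It fails at once if the bonbonniere is moved more than 30 mm (distance of bonbonniere from where it was at the start of the episode above 0.03 m).
It fails at once if the saucer is moved more than 30 mm (distance of saucer from where it was at the start of the episode above 0.03 m).
It fails at once if both bars are moved, so also the one over the press (distance of each of bar_a, bar_b from where it was at the start of the episode above 0.03 m).
Of press_a, press_b only 1 to 1 are there at a start; the rules pass over those that are not, and their reading is None.
Of tube1, tube2, tube3, tube4 only 2 to 4 are there at a start; the rules pass over those that are not, and their reading is None.
At some moment in a run one of tube1, tube2, tube3, tube4 may be knocked a few centimetres aside while the robot is not near it.
It also fails if it takes over 210 s, if anything falls off the work surface, if the arm or the gripper's body presses on something with over 40 N, if the wrist force passes 120 N, or if a joint passes its speed limit or range.

## Working session

There is one attempt and no reset: what is moved stays moved. The work goes in short steps, Python scripts to look and compute and a tool call to move; the robot and the scene stay as the last step left them, time stands still between calls to the robot, and variables do not carry over. Pictures are saved under pics/ and viewed, at most 14 in all, crops included, and the job is handed in when it is done.

Besides the shell and the picture viewer there is one more tool, called after "Request:" as name(argument=value, ...), one argument or row to a line, values as JSON. apply_moves: Moves the arm, as the interface text tells. Its arguments: {"type":"object","properties":{"targets":{"type":"array"},"force":{"type":"number"}},"required":["targets"]}

```bash
mkdir -p pics
cat > h.py <<'E'
import numpy as np, cv2
from bench import sensors, optics, r
def snap(n,f=None):
    im=optics.snapshot(n)
    if f: cv2.imwrite('pics/'+f,im[:,:,::-1])
    return im
def ray(n,u,v):
    c=optics.get_calibration(n);K=np.array(c['camera_matrix']);P=np.array(c['pose'])
    d=P[:3,:3]@np.linalg.inv(K)@[u,v,1.];return P[:3,3],d
def onz(n,u,v,z):
    o,d=ray(n,u,v);return o+d*(z-o[2])/d[2]
def proj(n,p):
    c=optics.get_calibration(n);K=np.array(c['camera_matrix']);P=np.array(c['pose'])
    q=K@(P[:3,:3].T@(np.array(p,float)-P[:3,3]));return q[:2]/q[2]
E
python3 - <<'E'
from h import *
np.set_printoptions(precision=2,suppress=True)
print(sensors.sense())
for n in('top','side'):
    snap(n,n+'1.png');c=optics.get_calibration(n);print(n,c)
E
```

```text
{'time': 0.0, 'joint_pos': array([-71.64,   7.52,  85.33,  -0.  ,  87.26,  -4.89]), 'qd': array([ 0.01,  0.12, -0.  , -0.1 ,  0.05,  0.03]), 'joint_efforts': array([  0.  , -56.94, -50.05,  -0.  ,   0.02,   0.  ]), 'tool_pos': array([ 236.71, -550.75,  230.24]), 'tcp_rot': array([-179.89,   -0.01,   23.25]), 'ft_force': array([-0.79, -0.38, -0.47]), 'wrist_torque': array([-0.07, -0.05,  0.02]), 'grip_force': 0.0, 'finger_gap': 85.00356765947036}
top {'camera_matrix': array([[525.36,   0.  , 274.09],
       [  0.  , 525.36, 208.9 ],
       [  0.  ,   0.  ,   1.  ]]), 'pose': array([[   0.01,   -1.  ,    0.07,  490.51],
       [  -1.  ,   -0.01,   -0.02,   85.29],
       [   0.02,   -0.07,   -1.  , 1353.78],
       [   0.  ,    0.  ,    0.  ,    1.  ]])}
side {'camera_matrix': array([[463.09,   0.  , 274.57],
       [  0.  , 463.09, 207.85],
       [  0.  ,   0.  ,   1.  ]]), 'pose': array([[   0.96,   -0.21,    0.17,  424.07],
       [  -0.27,   -0.71,    0.65, -542.05],
       [  -0.01,   -0.67,   -0.74,  808.38],
       [   0.  ,    0.  ,    0.  ,    1.  ]])}
```

View pics/top1.png

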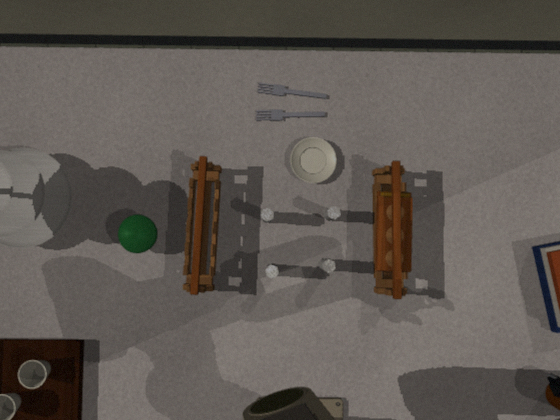

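View pics/side1.png

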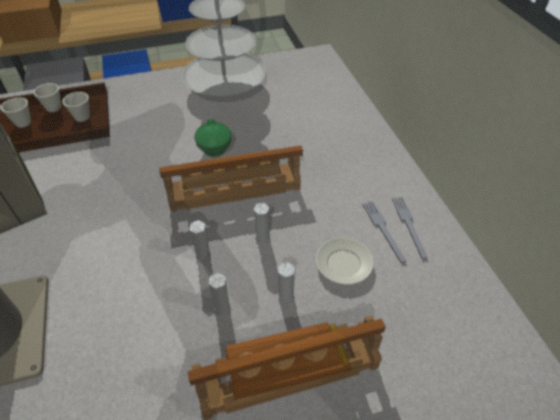

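The top view shows the empty rack on the left (bar from (203,157) to (195,293)) and the press under the right bar. Four caps are near (267,215), (334,213), (272,271) and (329,266). The saucer is at (313,160) and the green bonbonniere at (137,233).

```bash
cat >> h.py <<'E'
def blobs(mask,lo,hi):
    n,l,s,c=cv2.connectedComponentsWithStats(mask.astype(np.uint8))
    return [(i,s[i],c[i],l==i) for i in range(1,n) if lo<=s[i,4]<=hi]
E
python3 - <<'E'
from h import *
np.set_printoptions(precision=1,suppress=True)
for n in('top','side'):
    im=cv2.imread('pics/'+n+'1.png');hsv=cv2.cvtColor(im,cv2.COLOR_BGR2HSV)
    H,S,V=cv2.split(hsv)
    bar=(H<=12)&(S>170)&(V>60)
    for i,s,c,m in blobs(bar,200,6000):
        cnt=cv2.findContours(m.astype(np.uint8),0,1)[0][0]; rc=cv2.minAreaRect(cnt)
        print(n,'bar',s,c,rc, onz(n,*rc[0],103))
        b=cv2.boxPoints(rc);print([onz(n,*p,103)[:2] for p in b])
    cap=(S<40)&(V>120)
    for i,s,c,m in blobs(cap,30,1200): print(n,'white',s,c,onz(n,*c,98))
    g=(H>45)&(H<80)&(S>120)
    for i,s,c,m in blobs(g,200,4000): print(n,'green',s,c,onz(n,*c,60))
    print(V.mean())
im=cv2.imread('pics/top1.png')[140:310,170:430]
cv2.imwrite('pics/crop1.png',cv2.resize(cv2.convertScaleAbs(im,alpha=1.6),None,fx=3,fy=3,interpolation=cv2.INTER_CUBIC))
E
```

```text
top bar [193 157  13 111 462] [199.  211.5] ((198.56980895996094, 211.93881225585938), (7.326268196105957, 109.95967102050781), 3.7640349864959717) [565.5 245.7 103. ]
[array([436. , 260.8]), array([697.8, 247.9]), array([696.7, 230.4]), array([435. , 243.5])]
top bar [ 375  162   27  136 1327] [389.9 231.1] ((388.0, 229.5), (135.0, 26.0), 90.0) [ 526.7 -206.4  103. ]
[array([ 689. , -176.3]), array([ 689.5, -239.2]), array([ 367.1, -236. ]), array([ 366.8, -174.2])]
top bar [547 250  13  58 384] [555.2 270.5] ((553.0, 278.5), (57.0, 12.0), 90.0) [ 412.5 -600.5  103. ]
[array([ 480.2, -588. ]), array([ 480.4, -616.9]), array([ 345.3, -612.9]), array([ 345.1, -584.1])]
top white [ 297  137   39   46 1182] [317.2 158.8] [696.3 -37.5  98. ]
top white [548 152  12  20  55] [553.7 162.4] [ 692.7 -613.1   98. ]
top white [ 14 156  45  38 652] [ 36.1 174.6] [652.4 635.   98. ]
top white [  0 163  14  25 228] [  4.8 177.4] [645.  709.1  98. ]
top white [515 193  15  11  64] [522.4 197.8] [ 605.6 -534.3   98. ]
top white [  0 195  34  25 454] [ 17.5 205.7] [577.5 676.3  98. ]
top white [328 2
[... 1677 characters left out ...]
   98. ]
side white [ 11  99  16  13 116] [ 18.3 104.2] [ 43.4 617.2  98. ]
side white [173 177   8   5  30] [176.1 178.5] [405.  222.7  98. ]
side white [289 201  12  12 113] [294.6 206.6] [630.9  70.7  98. ]
side white [253 202  16  13 163] [260.8 208.2] [562.4  85.9  98. ]
side white [179 220  27  14 250] [192.5 226.4] [418.7  76.3  98. ]
side white [224 220  11   5  34] [229.1 222. ] [491.5  67.3  98. ]
side white [ 31 299  13  20  62] [ 38.5 308.8] [132.3 -35.4  98. ]
side white [ 34 317   9  20  59] [ 38.2 325.7] [133.8 -69.2  98. ]
side white [366 392  16  22 237] [373.6 402.1] [ 627.2 -339.8   98. ]
side green [197 122  33  26 417] [213.7 133.5] [518.1 401.9  60. ]
124.10541666666667
```

View pics/crop1.png

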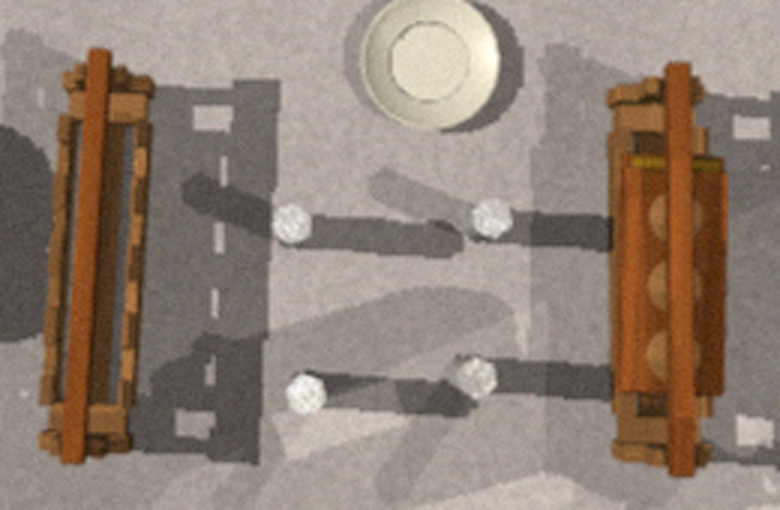

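The crop shows bar ends at full-image pixels (203.3,156.7) and (194.3,294). The caps are at (267.3,214), (334,212.3), (271.7,271.3) and (328.7,265.7).

Run:
```python
from h import *
np.set_printoptions(precision=1,suppress=True)
a=onz('top',203.3,156.7,103);b=onz('top',194.3,294,103);print(a,b,np.linalg.norm(a-b),(a+b)/2,np.degrees(np.arctan2(*(a-b)[[1,0]])))
for p in [(267.3,214),(334,212.3),(271.7,271.3),(328.7,265.7)]:
    q=onz('top',*p,98);print(q,proj('side',q))
s=sensors.sense();print(s['tool_pos'],s['tcp_rot'])
im=cv2.imread('pics/side1.png')[140:310,150:310]
cv2.imwrite('pics/crop2.png',cv2.resize(im,None,fx=3.5,fy=3.5,interpolation=cv2.INTER_CUBIC))
for e in [(301.5,150),(163,170)]: print(onz('side',*e,103))
```

```text
[698.2 236.5 103. ] [371.8 252.7 103. ] 326.81468800345783 [535.  244.6 103. ] -2.840376288696346
[562.   82.1  98. ] [261.1 209.5]
[567.2 -77.9  98. ] [285.6 271.1]
[425.7  70.7  98. ] [196.4 227.7]
[439.7 -65.1  98. ] [216.  281.5]
[ 236.7 -550.8  230.3] [-179.9   -0.    23.2]
[697.1 231.1 103. ]
[380.6 252.7 103. ]
```

View pics/crop2.png

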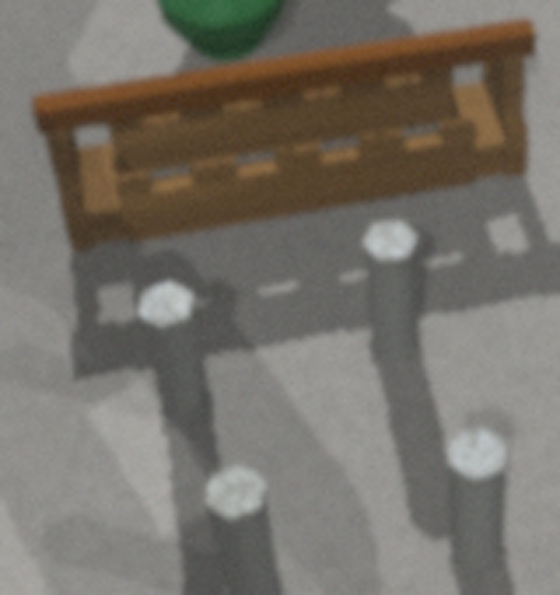

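The side crop agrees with the top caps to about 1 px, and the bar is 327 mm long against 330 nominal. Moving now: first above the empty rack.

Request:
apply_moves(
  targets=[
    [32.6,-34.1,0,0,0,0,0],
    [32.6,-34.1,0,0,0,0,0],
    [32.6,-34.1,0,0,0,0,0],
    [32.6,-34.1,0,0,0,0,0],
    [32.6,-34.1,0,0,0,0,0],
    [32.6,-34.1,0,0,0,0,0],
    [32.6,-34.1,0,0,0,0,0],
    [32.6,-34.1,0,0,0,0,0],
    [32.6,-34.1,0,0,0,0,0],
    [32.6,-34.1,0,0,0,0,0],
    [32.6,-34.1,0,0,0,0,0],
    [32.6,-34.1,0,0,0,0,0],
    [32.6,-34.1,0,0,0,0,0],
    [32.6,-34.1,0,0,0,0,0],
    [32.6,-34.1,0,0,0,0,0],
    [32.6,-34.1,0,0,0,0,0],
    [32.6,-34.1,0,0,0,0,0],
    [32.6,-34.1,0,0,0,0,0],
    [0,0,0,0,0,0,0],
  ],
)

```text
time: 2.48
tool_pos: [533.5, 247.0, 229.9]
tcp_rot: [-180.0, 0.1, 23.4]
ft_force: [-0.2, -0.2, 0.0]
finger_gap: 85.4
grip_force: 0.0
```

Request:
apply_moves(
  targets=[
    [0,0,0,0,0,-0.1792,0],
    [0,0,0,0,0,-0.1792,0],
    [0,0,0,0,0,-0.1792,0],
    [0,0,0,0,0,-0.1792,0],
    [0,0,0,0,0,-0.1792,0],
    [0,0,0,0,0,-0.1792,0],
    [0,0,0,0,0,-0.1792,0],
    [0,0,0,0,0,-0.1792,0],
    [0,0,0,0,0,-0.1792,0],
    [0,0,0,0,0,-0.1792,0],
    [0,0,0,0,0,-0.1792,0],
    [0,0,0,0,0,-0.1792,0],
    [0,0,0,0,0,-0.1792,0],
    [0,0,0,0,0,-0.1792,0],
    [0,0,0,0,0,-0.1792,0],
    [0,0,0,0,0,0,0],
    [0,0,0,0,0,0,0],
  ],
)

```text
time: 4.6
tool_pos: [533.6, 243.9, 231.2]
tcp_rot: [-180.0, -0.0, 177.0]
ft_force: [-0.2, -0.0, 0.4]
finger_gap: 85.5
grip_force: 0.0
```

Request:
apply_moves(
  targets=[
    [0,0,31,0,0,0,0],
    [0,0,31,0,0,0,0],
    [0,0,31,0,0,0,0],
    [0,0,31,0,0,0,0],
    [0,0,31,0,0,0,0],
    [0,0,0,0,0,0,0],
    [0,0,0,0,0,0,1],
    [0,0,0,0,0,0,1],
    [0,0,0,0,0,0,1],
    [0,0,0,0,0,0,1],
    [0,0,0,0,0,0,1],
    [0,0,0,0,0,0,1],
    [0,0,0,0,0,0,1],
    [0,0,0,0,0,0,1],
    [0,0,0,0,0,0,1],
    [0,0,0,0,0,0,1],
  ],
  force=40,
)

```text
time: 6.6
tool_pos: [534.4, 244.6, 77.4]
tcp_rot: [180.0, 0.1, 177.3]
ft_force: [-1.3, -0.0, 6.3]
finger_gap: 17.3
grip_force: 40.0
```

Request:
apply_moves(
  targets=[
    [0,0,-10,0,0,0,1],
    [0,0,-20,0,0,0,1],
    [0,0,-25,0,0,0,1],
    [0,0,-25,0,0,0,1],
    [0,0,-25,0,0,0,1],
    [18.3,32.3,0,0,0,0,1],
    [18.3,32.3,0,0,0,0,1],
    [18.3,32.3,0,0,0,0,1],
    [18.3,32.3,0,0,0,0,1],
    [18.3,32.3,0,0,0,0,1],
    [18.3,32.3,0,0,0,0,1],
    [18.3,32.3,0,0,0,0,1],
    [18.3,32.3,0,0,0,0,1],
    [0,0,0,0,0,0,1],
    [0,0,0,0,0,0,1],
  ],
)

```text
time: 8.48
tool_pos: [400.0, 509.2, 182.1]
tcp_rot: [180.0, 0.0, 177.3]
ft_force: [0.1, -1.0, -1.1]
finger_gap: 17.2
grip_force: 39.3
```

Run:
```python
from h import *
snap('top','top2.png');a=snap('side','side2.png')
im=cv2.imread('pics/top2.png')[140:320,40:310]
cv2.imwrite('pics/crop3.png',cv2.resize(cv2.convertScaleAbs(im,alpha=1.5),None,fx=2.9,fy=2.9,interpolation=cv2.INTER_CUBIC))
```

```text
(no output)
```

View pics/crop3.png

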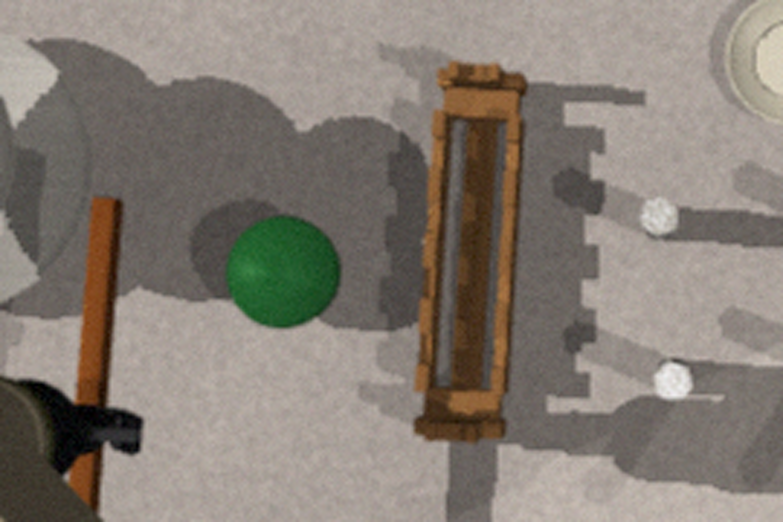

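Request:
apply_moves(
  targets=[
    [0,0,30,0,0,0,1],
    [0,0,30,0,0,0,1],
    [0,0,30,0,0,0,1],
    [0,0,30,0,0,0,1],
    [0,0,30,0,0,0,1],
    [0,0,20,0,0,0,1],
    [0,0,8,0,0,0,1],
    [0,0,0,0,0,0,1],
    [0,0,0,0,0,0,1],
  ],
)

```text
time: 9.7
tool_pos: [400.7, 510.3, 4.9]
tcp_rot: [179.9, 0.1, 177.3]
ft_force: [-0.4, 0.1, -0.8]
finger_gap: 17.3
grip_force: 39.3
```

Run:
```python
from h import *
np.set_printoptions(precision=1,suppress=True)
a=onz('top',202.1,161.4,91);b=onz('top',194.1,291.7,91);print(a,b,np.linalg.norm(a-b),(a+b)/2,np.degrees(np.arctan2(*(a-b)[[1,0]])))
# edges of rack by saturation in top2 : per-row extents of brown near posts and rails
im=cv2.imread('pics/top2.png');H,S,V=cv2.split(cv2.cvtColor(im,cv2.COLOR_BGR2HSV))
m=((S>90)&(H<25)&(V>40))
for v in range(158,296,6):
    u=np.where(m[v,175:230])[0]+175
    if len(u): print(v,u.min(),u.max(),onz('top',u.min(),v,54.5)[:2],onz('top',u.max()+1,v,54.5)[:2])
s=np.where(m[:, 185:225].any(1))[0];print(s[(s>140)&(s<310)][[0,-1]])
```

```text
[688.7 240.6  91. ] [376.1 254.8  91. ] 312.95194507087626 [532.4 247.7  91. ] -2.599084923150848
164 191 212 [687.7 272.6] [688.1 218. ]
170 193 221 [672.7 267.4] [673.3 195.4]
176 193 218 [657.7 267.1] [658.2 202.7]
182 189 219 [642.6 276.8] [643.2 200. ]
188 189 219 [627.6 276.5] [628.3 199.8]
194 189 219 [612.7 276.3] [613.3 199.6]
200 188 218 [597.8 278.5] [598.4 201.9]
206 187 218 [582.9 280.7] [583.5 201.7]
212 187 218 [568.  280.4] [568.6 201.5]
218 187 217 [553.2 280.2] [553.7 203.7]
224 186 217 [538.3 282.4] [538.9 203.5]
230 186 217 [523.5 282.1] [524.1 203.4]
236 186 216 [508.8 281.9] [509.2 205.6]
242 186 216 [494.  281.6] [494.5 205.4]
248 184 215 [479.2 286.3] [479.7 207.7]
254 185 215 [464.5 283.6] [465.  207.5]
260 185 215 [449.9 283.3] [450.3 207.3]
266 184 214 [435.2 285.5] [435.6 209.5]
272 183 214 [420.5 287.7] [421.  209.3]
278 187 212 [406.  277.6] [406.3 214. ]
284 184 212 [391.3 284.7] [391.7 213.8]
290 187 212 [376.8 277.1] [377.1 213.6]
[161 292]
```

Request:
apply_moves(
  targets=[
    [0,0,0,0,0,0,0.6],
    [0,0,0,0,0,0,0.5],
    [0,0,0,0,0,0,0.4],
    [0,0,0,0,0,0,0.3],
    [0,0,0,0,0,0,0.2],
    [0,0,0,0,0,0,0.2],
    [0,0,-10,0,0,0,0.2],
    [0,0,-30,0,0,0,0.2],
    [0,0,-50,0,0,0,0],
    [0,0,-50,0,0,0,0],
    [0,0,-50,0,0,0,0],
    [0,0,-50,0,0,0,0],
    [0,0,0,0,0,0,0],
  ],
)

```text
time: 11.32
tool_pos: [401.8, 511.6, 251.0]
tcp_rot: [179.5, 0.4, 177.3]
ft_force: [-0.5, 0.6, -0.4]
finger_gap: 85.3
grip_force: 0.0
```

Run:
```python
from h import *
print(sensors.sense()['joint_pos'])
snap('top','top3.png')
```

```text
[ 4.73406812e+01  1.42417736e+01  7.55980971e+01  9.26574322e-04
  8.95115731e+01 -3.99230932e+01]
```

View pics/top3.png

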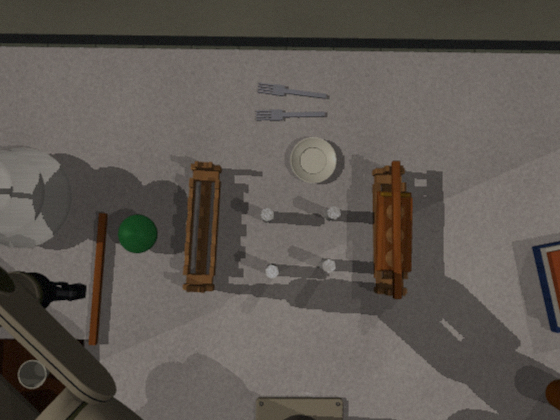

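The top view shows the bar lying flat at about (98,278), clear of the bonbonniere (137,233). The rack is open and the tubes have not moved.

Request:
apply_moves(
  targets=[
    [0,0,0,0,0,0.1745,0],
    [0,0,0,0,0,0.1745,0],
    [0,0,0,0,0,0.1745,0],
    [0,0,0,0,0,0.1745,0],
    [0,0,0,0,0,0.1745,0],
    [0,0,0,0,0,0.1745,0],
    [0,0,0,0,0,0.1745,0],
    [0,0,0,0,0,0.1745,0],
    [0,0,0,0,0,0.1745,0],
    [-38.7,20.3,0,0,0,0,0],
    [-38.7,20.3,0,0,0,0,0],
    [-38.7,20.3,0,0,0,0,0],
    [-38.7,20.3,0,0,0,0,0],
    [-38.7,20.3,0,0,0,0,0],
    [-38.7,20.3,0,0,0,0,0],
    [-38.7,20.3,0,0,0,0,0],
    [-38.7,20.3,0,0,0,0,0],
    [-38.7,20.3,0,0,0,0,0],
    [0,0,0,0,0,0,0],
  ],
)

```text
time: 13.75
tool_pos: [565.9, 149.9, 241.6]
tcp_rot: [-179.9, 0.1, 87.1]
ft_force: [-0.6, 0.5, 0.3]
finger_gap: 85.2
grip_force: 0.0
```

Request:
apply_moves(
  targets=[
    [0,0,0,0,-0.1496,0,0],
    [0,0,0,0,-0.1496,0,0],
    [0,0,0,0,-0.1496,0,0],
    [0,0,0,0,-0.1496,0,0],
    [0,0,0,0,-0.1496,0,0],
    [0,0,0,0,-0.1496,0,0],
    [0,0,0,0,-0.1496,0,0],
    [0,0,0,0,0,0,0],
    [0,0,0,0,0,0,0],
  ],
)

```text
time: 14.88
tool_pos: [565.8, 153.2, 243.3]
tcp_rot: [180.0, 59.8, 87.3]
ft_force: [-0.3, 0.0, -0.1]
finger_gap: 85.5
grip_force: 0.0
```

```bash
cat >> h.py <<'E'
from scipy.spatial.transform import Rotation as Ro
def R(): return Ro.from_euler('xyz',sensors.sense()['tcp_rot'],degrees=True).as_matrix()
def totool(dst): # world target -> tool shift
    s=sensors.sense();return R().T@(np.array(dst,float)-s['tool_pos'])
np.set_printoptions(precision=2,suppress=True)
E
python3 - <<'E'
from h import *
print(R(),sensors.sense()['joint_pos'],sensors.sense()['tool_pos'])
d=R()[:,2];g=np.array([562,83,63])+17*d
print(g,g-100*d,totool(g-100*d),totool(g))
E
```

```text
[[ 0.02  1.   -0.04]
 [ 0.5  -0.05 -0.86]
 [-0.86  0.   -0.5 ]] [ 34.95  36.57  66.79 -48.25 113.42  32.92] [565.78 153.2  243.3 ]
[561.31  68.32  54.46] [565.37 154.68 104.72] [120.54  -0.51  68.39] [120.54  -0.51 168.39]
```

Request:
apply_moves(
  targets=[
    [24.1,-0.1,13.7,0,0,0,0],
    [24.1,-0.1,13.7,0,0,0,0],
    [24.1,-0.1,13.7,0,0,0,0],
    [24.1,-0.1,13.7,0,0,0,0],
    [24.1,-0.1,13.7,0,0,0,0],
    [0,0,20,0,0,0,0],
    [0,0,20,0,0,0,0],
    [0,0,20,0,0,0,0],
    [0,0,20,0,0,0,0],
    [0,0,20,0,0,0,0],
    [0,0,0,0,0,0,0],
    [0,0,0,0,0,0,0],
  ],
)

```text
time: 16.38
tool_pos: [561.5, 67.5, 55.1]
tcp_rot: [179.9, 60.0, 87.2]
ft_force: [-0.4, 0.5, -0.3]
finger_gap: 85.6
grip_force: 0.0
```

Run:
```python
from h import *
d=R()[:,2];print(totool(np.array([562,83,63])+17*d),sensors.sense()['tool_pos'])
snap('top','top4.png');snap('side','side4.png')
a=cv2.imread('pics/top4.png')[150:310,180:350];b=cv2.imread('pics/side4.png')[150:310,180:350]
cv2.imwrite('pics/c4.png',cv2.resize(cv2.convertScaleAbs(np.hstack([a,b]),alpha=1.4),None,fx=2.3,fy=2.3,interpolation=cv2.INTER_CUBIC))
```

```text
[ 0.91 -0.24 -0.37] [561.51  67.51  55.1 ]
```

View pics/c4.png

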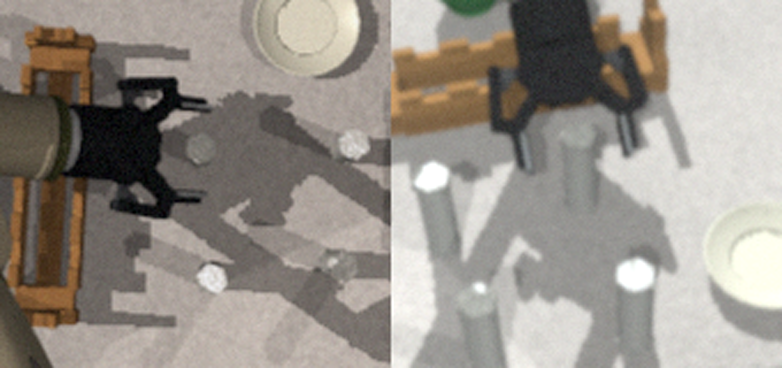

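Both crops show the tube (left crop (200,148), right crop (578,170)) centred between the fingers. Next: close on it and lift.

Request:
apply_moves(
  targets=[
    [0,0,0,0,0,0,1],
    [0,0,0,0,0,0,1],
    [0,0,0,0,0,0,1],
    [0,0,0,0,0,0,1],
    [0,0,0,0,0,0,1],
    [0,0,0,0,0,0,1],
    [0,0,0,0,0,0,1],
    [0,0,0,0,0,0,1],
    [0,0,0,0,0,0,1],
    [0,0,0,0,0,0,1],
    [-17.3,0,-10,0,0,0,1],
    [-34.6,0,-20,0,0,0,1],
    [-34.6,0,-20,0,0,0,1],
    [-34.6,0,-20,0,0,0,1],
    [0,0,0,0,0,0,1],
    [0,0,0,0,0,0,1],
  ],
  force=35,
)

```text
time: 18.48
tool_pos: [561.1, 67.4, 194.9]
tcp_rot: [180.0, 60.0, 87.2]
ft_force: [-0.6, 0.4, -2.1]
finger_gap: 28.8
grip_force: 35.7
```

Run:
```python
from h import *
snap('top','top5.png');snap('side','side5.png')
s=sensors.sense();print(s['tool_pos'],s['tcp_rot'],s['joint_pos'])
a=cv2.imread('pics/top5.png')[150:310,180:350];b=cv2.imread('pics/side5.png')[110:270,180:350]
cv2.imwrite('pics/c5.png',cv2.resize(cv2.convertScaleAbs(np.hstack([a,b]),alpha=1.4),None,fx=2.3,fy=2.3,interpolation=cv2.INTER_CUBIC))
```

```text
[560.59  67.06 193.55] [-179.78   60.05   87.47] [ 29.36  31.9   79.09 -49.28 104.57  35.11]
```

View pics/c5.png

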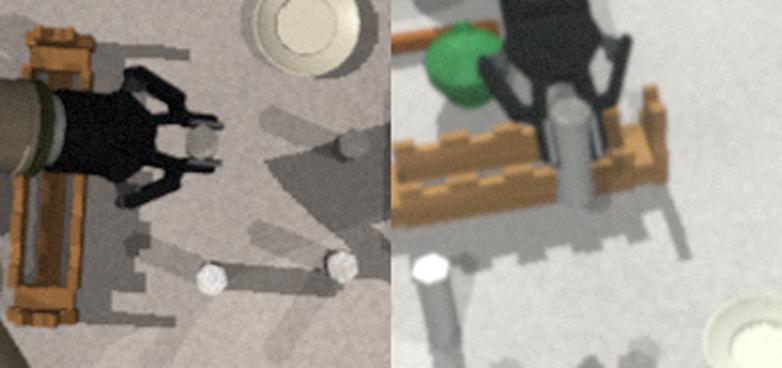

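The left crop shows the tube in the jaws at (202,140); the right crop shows it upright at (575,150), cap up. Next: turn it 90° in place.

Request:
apply_moves(
  targets=[
    [0,0,0,0,0.1571,0,1],
    [0,0,0,0,0.1571,0,1],
    [0,0,0,0,0.1571,0,1],
    [0,0,0,0,0.1571,0,1],
    [0,0,0,0,0.1571,0,1],
    [0,0,0,0,0.1571,0,1],
    [0,0,0,0,0.1571,0,1],
    [0,0,0,0,0.1571,0,1],
    [0,0,0,0,0.1571,0,1],
    [0,0,0,0,0.1571,0,1],
    [0,0,0,0,0,0,1],
    [0,0,0,0,0,0,1],
    [0,0,0,0,0,0,1],
  ],
)

```text
time: 20.2
tool_pos: [561.3, 68.4, 194.9]
tcp_rot: [180.0, -29.9, 87.4]
ft_force: [-0.0, -0.3, -0.8]
finger_gap: 29.1
grip_force: 35.7
```

```bash
cat >> h.py <<'E'
RC=np.array([532.4,245.]);RY=np.radians(-2.75)
def bay(s,z=62.): return np.array([RC[0]+s*np.cos(RY),RC[1]+s*np.sin(RY),z])
def rot(rpy): return Ro.from_euler('xyz',rpy,degrees=True).as_matrix()
def place(pick_tcp,pick_rpy,tube_xy,s):
    c=rot(pick_rpy).T@(np.array([*tube_xy,49.])-pick_tcp); c[1]=0
    st=sensors.sense();print('tcp',st['tool_pos'],st['tcp_rot'],'q',st['joint_pos'],'c',c)
    for dz in(60,1): 
        t=bay(s,62+dz)-R()@c; print(dz,t,totool(t))
    print('tube axis',R()@rot(pick_rpy).T@[0,0,1])
    print('down 10 in tool',R().T@[0,0,-10])
E
python3 - <<'E'
from h import *
place([561.5,67.5,54.8],[180,60,87.2],(562,83),84)
E
```

```text
tcp [561.32  68.37 194.92] [179.97 -29.91  87.41] q [-16.79   5.17  96.74  28.97  86.56 -18.15] c [ 12.78   0.   -10.53]
60 [616.05 235.15 106.5 ] [102.48  47.03 160.99]
1 [616.05 235.15  47.5 ] [ 73.06  47.   212.13]
tube axis [-0.05 -1.    0.  ]
down 10 in tool [-4.99 -0.01  8.67]
```

Request:
apply_moves(
  targets=[
    [14.6,6.7,23,0,0,0,1],
    [14.6,6.7,23,0,0,0,1],
    [14.6,6.7,23,0,0,0,1],
    [14.6,6.7,23,0,0,0,1],
    [14.6,6.7,23,0,0,0,1],
    [14.6,6.7,23,0,0,0,1],
    [14.6,6.7,23,0,0,0,1],
    [0,0,0,0,0,0,1],
    [0,0,0,0,0,0,1],
  ],
)

```text
time: 21.32
tool_pos: [615.9, 234.6, 106.9]
tcp_rot: [179.9, -30.0, 87.4]
ft_force: [-0.0, -1.0, -1.0]
finger_gap: 28.8
grip_force: 35.7
```

Run:
```python
from h import *
place([561.5,67.5,54.8],[180,60,87.2],(562,83),84)
snap('top','top6.png');snap('side','side6.png')
a=cv2.imread('pics/top6.png')[130:310,160:300];b=cv2.imread('pics/side6.png')[100:280,140:330]
cv2.imwrite('pics/c6.png',cv2.resize(cv2.convertScaleAbs(np.hstack([a,b]),alpha=1.4),None,fx=2.4,fy=2.4,interpolation=cv2.INTER_CUBIC))
```

```text
tcp [615.95 234.64 106.86] [179.94 -29.98  87.41] q [ 0.13 17.16 92.93 31.79 71.3  -8.07] c [ 12.78   0.   -10.53]
60 [616.05 235.17 106.5 ] [0.28 0.08 0.58]
1 [616.05 235.17  47.5 ] [-29.2    0.03  51.69]
tube axis [-0.05 -1.    0.  ]
down 10 in tool [-5.   -0.01  8.66]
```

View pics/c6.png

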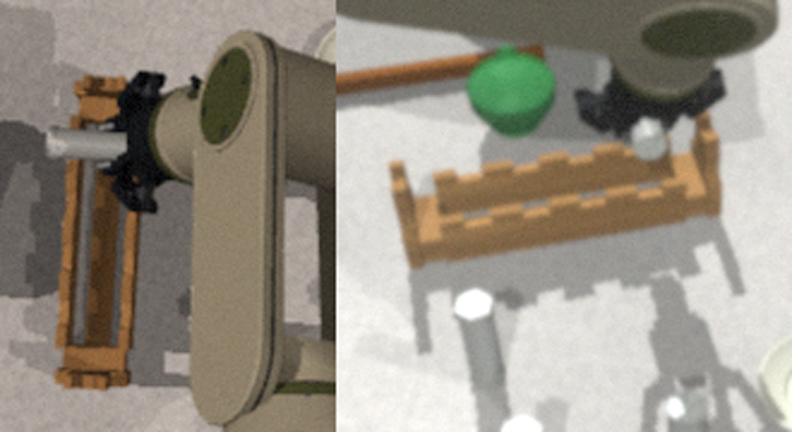

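The top crop shows the tube lying across the far bay (foot end at crop (55,142)); the side crop shows its cap over that bay at (650,138). Next: lower it.

Request:
apply_moves(
  targets=[
    [-5,0,8.7,0,0,0,1],
    [-5,0,8.7,0,0,0,1],
    [-5,0,8.7,0,0,0,1],
    [-5,0,8.7,0,0,0,1],
    [-5,0,8.7,0,0,0,1],
    [-2.5,0,4.3,0,0,0,1],
    [-1.5,0,2.6,0,0,0,1],
    [0,0,0,0,0,0,1],
    [0,0,0,0,0,0,1],
  ],
)

```text
time: 22.55
tool_pos: [616.4, 234.1, 48.6]
tcp_rot: [180.0, -30.0, 87.3]
ft_force: [1.0, -0.6, -1.3]
finger_gap: 28.8
grip_force: 35.6
```

Request:
apply_moves(
  targets=[
    [-0.8,0,1.3,0,0,0,1],
    [0,0,0,0,0,0,0.6],
    [0,0,0,0,0,0,0.55],
    [0,0,0,0,0,0,0.52],
    [0,0,0,0,0,0,0.52],
    [0,0,0,0,0,0,0.52],
    [0,0,-10,0,0,0,0.52],
    [0,0,-20,0,0,0,0.52],
    [0,0,-30,0,0,0,0.52],
    [0,0,-40,0,0,0,0.3],
    [0,0,-40,0,0,0,0],
    [0,0,-40,0,0,0,0],
    [0,0,0,0,0,0,0],
  ],
)

```text
time: 24.18
tool_pos: [614.5, 141.7, 208.1]
tcp_rot: [179.4, -30.0, 87.4]
ft_force: [0.6, 0.2, -0.5]
finger_gap: 85.7
grip_force: 0.0
```

Run:
```python
from h import *
snap('top','top7.png');snap('side','side7.png')
s=sensors.sense();print(s['tool_pos'],s['tcp_rot'])
a=cv2.imread('pics/top7.png')[130:310,160:350];b=cv2.imread('pics/side7.png')[110:290,150:310]
cv2.imwrite('pics/c7.png',cv2.resize(cv2.convertScaleAbs(np.hstack([a,b]),alpha=1.4),None,fx=2.25,fy=2.25,interpolation=cv2.INTER_CUBIC))
```

```text
[612.3  143.29 203.68] [179.87 -29.99  87.29]
```

View pics/c7.png

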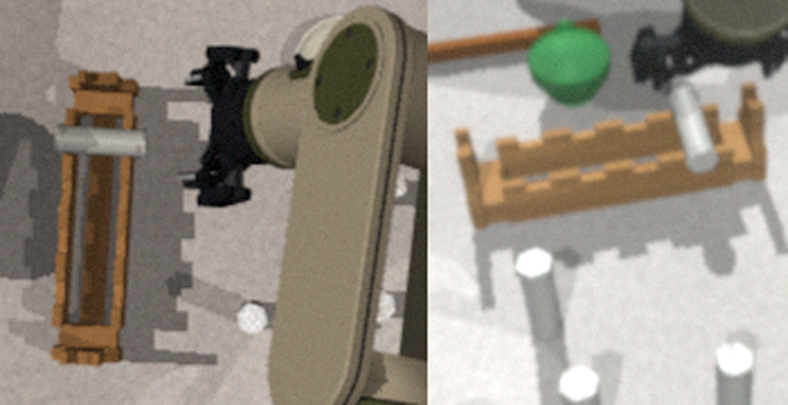

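The side crop shows the tube settled in the slots at (690,130), and the top crop shows it spanning (57–146,140). The other three tubes have not moved.

Request:
apply_moves(
  targets=[
    [0,0,0,0,-0.1571,0,0],
    [0,0,0,0,-0.1571,0,0],
    [0,0,0,0,-0.1571,0,0],
    [0,0,0,0,-0.1571,0,0],
    [0,0,0,0,-0.1571,0,0],
    [0,0,0,0,-0.1571,0,0],
    [0,0,0,0,-0.1571,0,0],
    [0,0,0,0,-0.1571,0,0],
    [0,0,0,0,-0.1571,0,0],
    [0,0,0,0,-0.1571,0,0],
    [0,0,0,0,0,0,0],
    [0,0,0,0,0,0,0],
  ],
)

```text
time: 25.78
tool_pos: [611.9, 144.1, 202.3]
tcp_rot: [-180.0, 59.8, 87.3]
ft_force: [0.2, -0.5, 0.8]
finger_gap: 85.3
grip_force: 0.0
```

```bash
cat >> h.py <<'E'
def pick(xy,h=63,back=100):
    d=R()[:,2];g=np.array([*xy,h])+17*d;st=sensors.sense()
    print('tcp',st['tool_pos'],st['tcp_rot'],'q',st['joint_pos'])
    hi=g-back*d; print('pre',hi,totool(hi),'goal',g,'up10',R().T@[0,0,10])
    return g
E
python3 - <<'E'
from h import *
print(onz('top',185.3,192,70),onz('top',224.9,192,70))
pick((426,72))
E
```

```text
[616.1  283.11  70.  ] [616.86 186.3   70.  ]
tcp [611.91 144.11 202.28] [-179.97   59.84   87.31] q [ 32.44  43.77  60.83 -49.13 110.81  32.17]
pre [429.4  143.68 104.71] [  79.84 -182.26   56.88] goal [425.3   57.32  54.46] up10 [-8.65 -0.   -5.02]
```

Request:
apply_moves(
  targets=[
    [0,-36.4,0,0,0,0,0],
    [0,-36.4,0,0,0,0,0],
    [0,-36.4,0,0,0,0,0],
    [0,-36.4,0,0,0,0,0],
    [0,-36.6,0,0,0,0,0],
    [20,0,14.2,0,0,0,0],
    [20,0,14.2,0,0,0,0],
    [20,0,14.2,0,0,0,0],
    [19.8,0,14.2,0,0,0,0],
    [0,0,0,0,0,0,0],
  ],
)

```text
time: 27.02
tool_pos: [428.3, 142.0, 102.3]
tcp_rot: [-179.5, 60.2, 87.7]
ft_force: [-0.4, -0.1, 0.4]
finger_gap: 85.7
grip_force: 0.0
```

Run:
```python
from h import *
pick((426,72))
im=snap('top');hsv=cv2.cvtColor(im,cv2.COLOR_RGB2HSV);m=(hsv[...,1]<60)&(hsv[...,2]>150)
for i,s,c,_ in blobs(m[190:300,250:350],40,250): print(c+[250,190],s[4],onz('top',*(c+[250,190]),98))
```

```text
tcp [428.27 142.04 102.31] [-179.51   60.2    87.66] q [ 41.28  32.67  89.28 -39.99 104.48  50.79]
pre [429.65 143.93 104.25] [-0.72  1.28 -2.67] goal [425.25  57.27  54.55] up10 [-8.68 -0.04 -4.97]
```

Request:
apply_moves(
  targets=[
    [0,0,20,0,0,0,0],
    [0,0,20,0,0,0,0],
    [0,0,20,0,0,0,0],
    [0,0,20,0,0,0,0],
    [0,0,20,0,0,0,0],
    [0,0,0,0,0,0,0],
    [0,0,0,0,0,0,0],
    [0,0,0,0,0,0,0],
  ],
)

```text
time: 28.08
tool_pos: [425.8, 57.7, 55.3]
tcp_rot: [179.9, 60.0, 87.2]
ft_force: [1.0, -0.3, -0.7]
finger_gap: 85.5
grip_force: 0.0
```

Run:
```python
from h import *
g=pick((426,72));print(totool(g))
snap('top','top8.png');snap('side','side8.png')
a=cv2.imread('pics/top8.png')[170:310,180:350];b=cv2.imread('pics/side8.png')[170:310,150:320]
cv2.imwrite('pics/c8.png',cv2.resize(cv2.convertScaleAbs(np.hstack([a,b]),alpha=1.4),None,fx=2.3,fy=2.3,interpolation=cv2.INTER_CUBIC))
```

```text
tcp [425.81  57.67  55.34] [179.88  59.95  87.2 ] q [ 35.18  30.32  99.07 -43.36  95.32  52.26]
pre [429.33 143.77 104.56] [  0.54  -0.47 -99.23] goal [425.32  57.3   54.49] up10 [-8.66  0.01 -5.01]
[ 0.54 -0.47  0.77]
```

View pics/c8.png

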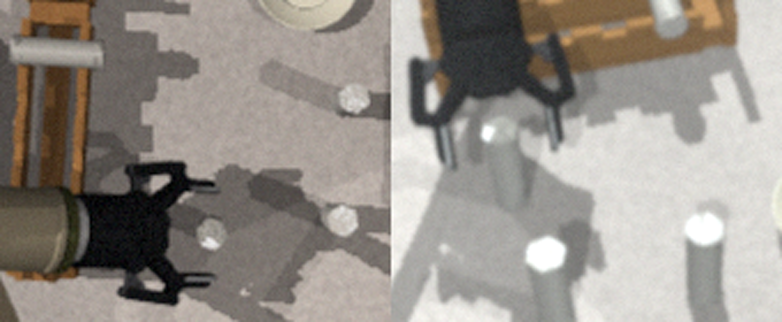

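The crop shows tube 3 centred between the fingers (left crop (210,235)), with tubes 2 and 4 in place.

Request:
apply_moves(
  targets=[
    [0,0,0,0,0,0,1],
    [0,0,0,0,0,0,1],
    [0,0,0,0,0,0,1],
    [0,0,0,0,0,0,1],
    [0,0,0,0,0,0,1],
    [0,0,0,0,0,0,1],
    [0,0,0,0,0,0,1],
    [0,0,0,0,0,0,1],
    [0,0,0,0,0,0,1],
    [0,0,0,0,0,0,1],
    [-17.3,0,-10,0,0,0,1],
    [-34.6,0,-20,0,0,0,1],
    [-34.6,0,-20,0,0,0,1],
    [-34.6,0,-20,0,0,0,1],
    [0,0,0,0,0,0,1],
  ],
)

```text
time: 30.05
tool_pos: [426.8, 57.9, 197.7]
tcp_rot: [179.4, 59.8, 86.7]
ft_force: [-0.1, 0.9, -1.1]
finger_gap: 28.9
grip_force: 35.9
```

Request:
apply_moves(
  targets=[
    [0,0,0,0,0.1571,0,1],
    [0,0,0,0,0.1571,0,1],
    [0,0,0,0,0.1571,0,1],
    [0,0,0,0,0.1571,0,1],
    [0,0,0,0,0.1571,0,1],
    [0,0,0,0,0.1571,0,1],
    [0,0,0,0,0.1571,0,1],
    [0,0,0,0,0.1571,0,1],
    [0,0,0,0,0.1571,0,1],
    [0,0,0,0,0.1571,0,1],
    [0,0,0,0,0,0,1],
    [0,0,0,0,0,0,1],
    [0,0,0,0,0,0,1],
  ],
)

```text
time: 31.68
tool_pos: [425.4, 57.9, 195.1]
tcp_rot: [180.0, -29.9, 87.4]
ft_force: [0.0, 0.9, -0.6]
finger_gap: 28.6
grip_force: 36.0
```

Run:
```python
from h import *
place([425.8,57.5,54.9],[180,60,87.2],(426,72),-84)
```

```text
tcp [425.36  57.85 195.08] [179.97 -29.91  87.4 ] q [-23.3  -15.86 116.41  27.81  90.81 -23.12] c [12.36  0.   -9.6 ]
60 [448.23 243.11 107.52] [117.67  14.37 168.7 ]
1 [448.23 243.11  48.52] [ 88.25  14.35 219.84]
tube axis [-0.05 -1.    0.  ]
down 10 in tool [-4.99 -0.    8.67]
```

Request:
apply_moves(
  targets=[
    [17.2,2.05,24.3,0,0,0,1],
    [17.2,2.05,24.3,0,0,0,1],
    [17.2,2.05,24.3,0,0,0,1],
    [17.2,2.05,24.3,0,0,0,1],
    [17.2,2.05,24.3,0,0,0,1],
    [17.2,2.05,24.3,0,0,0,1],
    [17.2,2.05,24.3,0,0,0,1],
    [0,0,0,0,0,0,1],
    [0,0,0,0,0,0,1],
    [0,0,0,0,0,0,1],
  ],
)

```text
time: 32.92
tool_pos: [449.0, 245.2, 108.5]
tcp_rot: [179.9, -30.0, 87.3]
ft_force: [1.0, -0.4, 0.1]
finger_gap: 29.1
grip_force: 36.0
```

Run:
```python
from h import *
place([425.8,57.5,54.9],[180,60,87.2],(426,72),-84)
```

```text
tcp [449.04 245.2  108.47] [179.91 -30.    87.32] q [  1.54  -7.99 119.38  32.17  69.42  -7.56] c [12.36  0.   -9.6 ]
60 [448.24 243.14 107.51] [-2.3  -0.71 -0.22]
1 [448.24 243.14  48.51] [-31.8   -0.79  50.88]
tube axis [-0.05 -1.    0.  ]
down 10 in tool [-5.   -0.01  8.66]
```

Request:
apply_moves(
  targets=[
    [-5,0,8.7,0,0,0,1],
    [-5,0,8.7,0,0,0,1],
    [-5,0,8.7,0,0,0,1],
    [-5,0,8.7,0,0,0,1],
    [-5,0,8.7,0,0,0,1],
    [-2.5,-0.4,4.3,0,0,0,1],
    [-2,-0.3,3.5,0,0,0,1],
    [0,0,0,0,0,0,1],
    [0,0,0,0,0,0,1],
  ],
)

```text
time: 34.05
tool_pos: [448.4, 245.6, 49.0]
tcp_rot: [179.9, -30.0, 87.3]
ft_force: [2.0, 0.3, -0.3]
finger_gap: 29.1
grip_force: 36.1
```

Request:
apply_moves(
  targets=[
    [-0.6,0,1,0,0,0,1],
    [0,0,0,0,0,0,0.6],
    [0,0,0,0,0,0,0.55],
    [0,0,0,0,0,0,0.52],
    [0,0,0,0,0,0,0.52],
    [0,0,0,0,0,0,0.52],
    [0,0,-10,0,0,0,0.52],
    [0,0,-20,0,0,0,0.52],
    [0,0,-30,0,0,0,0.52],
    [0,0,-40,0,0,0,0.3],
    [0,0,-40,0,0,0,0],
    [0,0,-40,0,0,0,0],
    [0,0,0,0,0,0,0],
  ],
)

```text
time: 35.67
tool_pos: [445.9, 154.1, 207.1]
tcp_rot: [179.6, -30.0, 87.4]
ft_force: [-0.3, 0.1, -0.4]
finger_gap: 85.7
grip_force: 0.0
```

Request:
apply_moves(
  targets=[
    [0,0,0,0,-0.1571,0,0],
    [0,0,0,0,-0.1571,0,0],
    [0,0,0,0,-0.1571,0,0],
    [0,0,0,0,-0.1571,0,0],
    [0,0,0,0,-0.1571,0,0],
    [0,0,0,0,-0.1571,0,0],
    [0,0,0,0,-0.1571,0,0],
    [0,0,0,0,-0.1571,0,0],
    [0,0,0,0,-0.1571,0,0],
    [0,0,0,0,-0.1571,0,0],
    [0,0,0,0,0,0,0],
    [0,0,0,0,0,0,0],
  ],
)

```text
time: 37.17
tool_pos: [443.7, 155.8, 203.3]
tcp_rot: [180.0, 59.8, 87.3]
ft_force: [0.6, 0.5, -0.3]
finger_gap: 85.3
grip_force: 0.0
```

Run:
```python
from h import *
s=sensors.sense();print(s['tool_pos'],s['tcp_rot'],s['joint_pos'])
snap('top','top9.png');snap('side','side9.png')
a=cv2.imread('pics/top9.png')[140:320,160:370];b=cv2.imread('pics/side9.png')[120:300,150:320]
cv2.imwrite('pics/c9.png',cv2.resize(cv2.convertScaleAbs(np.hstack([a,b]),alpha=1.4),None,fx=2.1,fy=2.1,interpolation=cv2.INTER_CUBIC))
```

```text
[443.74 155.79 203.28] [180.    59.84  87.29] [ 41.28  26.39  85.35 -42.07 111.82  43.96]
```

View pics/c9.png

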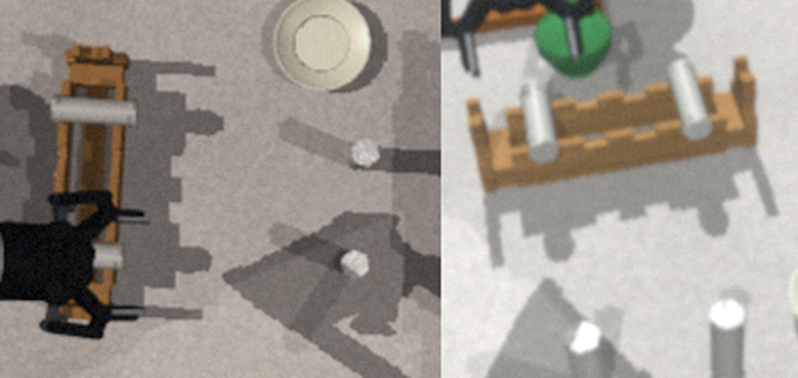

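The crops show two tubes settled in the end bays (side crop (540,125) and (690,100)). The remaining caps are at full-image (333.8,212.4) and (329,265.2), unchanged. Tube 4 is next.

Run:
```python
from h import *
pick((440,-64.5))
```

```text
tcp [444.31 155.7  204.89] [179.68  59.74  86.96] q [ 41.24  26.23  85.31 -42.1  111.85  43.97]
pre [443.34   7.11 104.83] [ 11.62   5.93 178.66] goal [439.32 -79.17  54.43] up10 [-8.64  0.03 -5.04]
```

Request:
apply_moves(
  targets=[
    [2.2,1.35,35.6,0,0,0,0],
    [2.2,1.35,35.6,0,0,0,0],
    [2.2,1.35,35.6,0,0,0,0],
    [2.2,1.35,35.6,0,0,0,0],
    [2.2,1.35,35.6,0,0,0,0],
    [0,0,0,0,0,0,0],
    [0,0,0,0,0,0,0],
    [0,0,0,0,0,0,0],
  ],
)

```text
time: 38.28
tool_pos: [444.4, 7.9, 106.0]
tcp_rot: [179.7, 59.9, 87.0]
ft_force: [-0.1, 0.2, 0.5]
finger_gap: 85.6
grip_force: 0.0
```

Run:
```python
from h import *
im=snap('top');hsv=cv2.cvtColor(im,cv2.COLOR_RGB2HSV)
for lo in (110,140):
  m=(hsv[...,1]<60)&(hsv[...,2]>lo)
  for i,s,c,_ in blobs(m[190:300,310:350],40,200): print(lo,c+[310,190],s[4],onz('top',*(c+[310,190]),98))
g=pick((440,-64.5));print(totool(g))
```

```text
110 [337.5  294.54] 100 [371.64 -85.97  98.  ]
tcp [444.22   7.9  105.75] [179.73  59.9   87.08] q [ 29.94  22.71 102.57 -47.08  95.18  46.45]
pre [443.27   7.24 104.62] [ 0.62 -0.92  1.18] goal [439.33 -79.19  54.48] up10 [-8.65  0.02 -5.01]
[  0.62  -0.92 101.18]
```

Request:
apply_moves(
  targets=[
    [0,0,20,0,0,0,0],
    [0,0,20,0,0,0,0],
    [0,0,20,0,0,0,0],
    [0.5,-0.5,20,0,0,0,0],
    [0,0,20.5,0,0,0,0],
    [0,0,0,0,0,0,0],
    [0,0,0,0,0,0,0],
    [0,0,0,0,0,0,0],
  ],
)

```text
time: 39.33
tool_pos: [439.3, -79.2, 54.5]
tcp_rot: [179.9, 60.0, 87.2]
ft_force: [0.3, 0.1, -0.9]
finger_gap: 85.4
grip_force: 0.0
```

Run:
```python
from h import *
g=pick((440,-64.5));print(totool(g))
a=snap('top','top10.png').astype(int);b=cv2.imread('pics/top9.png')[:,:,::-1].astype(int)
for n,(u,v) in {'T2':(333.8,212.4),'T4':(329,265.2)}.items():
    u,v=int(u),int(v); t=b[v-8:v+9,u-8:u+9].astype(np.uint8); w=a[v-20:v+21,u-20:u+21].astype(np.uint8)
    r_=cv2.matchTemplate(w,t,cv2.TM_CCOEFF_NORMED);print(n,r_.max(),np.array(cv2.minMaxLoc(r_)[3])-12)
```

```text
tcp [439.33 -79.22  54.48] [179.87  59.97  87.2 ] q [ 21.76  23.04 109.69 -52.26  85.6   47.93]
pre [443.32   7.28 104.53] [  -0.     -0.02 -100.02] goal [439.32 -79.2   54.49] up10 [-8.66  0.01 -5.  ]
[-0.   -0.02 -0.02]
T2 0.99429196 [0 0]
T4 0.78037786 [0 0]
```

Both remaining tubes are unmoved. Next: close, lift and turn.

Request:
apply_moves(
  targets=[
    [0,0,0,0,0,0,1],
    [0,0,0,0,0,0,1],
    [0,0,0,0,0,0,1],
    [0,0,0,0,0,0,1],
    [0,0,0,0,0,0,1],
    [0,0,0,0,0,0,1],
    [0,0,0,0,0,0,1],
    [0,0,0,0,0,0,1],
    [0,0,0,0,0,0,1],
    [0,0,0,0,0,0,1],
    [-17.3,0,-10,0,0,0,1],
    [-34.6,0,-20,0,0,0,1],
    [-34.6,0,-20,0,0,0,1],
    [-34.6,0,-20,0,0,0,1],
    [0,0,0,0,0,0,1],
  ],
)

```text
time: 41.25
tool_pos: [440.3, -79.2, 196.9]
tcp_rot: [179.3, 59.9, 86.7]
ft_force: [1.1, -0.3, -0.4]
finger_gap: 29.0
grip_force: 35.2
```

Request:
apply_moves(
  targets=[
    [0,0,0,0,0.1571,0,1],
    [0,0,0,0,0.1571,0,1],
    [0,0,0,0,0.1571,0,1],
    [0,0,0,0,0.1571,0,1],
    [0,0,0,0,0.1571,0,1],
    [0,0,0,0,0.1571,0,1],
    [0,0,0,0,0.1571,0,1],
    [0,0,0,0,0.1571,0,1],
    [0,0,0,0,0.1571,0,1],
    [0,0,0,0,0.1571,0,1],
    [0,0,0,0,0,0,1],
    [0,0,0,0,0,0,1],
    [0,0,0,0,0,0,1],
  ],
)

```text
time: 42.88
tool_pos: [438.9, -78.9, 194.3]
tcp_rot: [180.0, -29.9, 87.4]
ft_force: [0.8, 0.3, -0.6]
finger_gap: 29.1
grip_force: 35.4
```

Run:
```python
from h import *
place([439.3,-79.2,54.5],[180,60,87.2],(440,-64.5),-28)
```

```text
tcp [438.92 -78.94 194.28] [179.96 -29.89  87.39] q [-37.03  -4.33 106.37  24.41  95.41 -35.86] c [12.12  0.   -9.99]
60 [504.19 240.82 107.29] [236.16  50.48 236.12]
1 [504.19 240.82  48.29] [206.75  50.45 287.27]
tube axis [-0.05 -1.    0.  ]
down 10 in tool [-4.98 -0.01  8.67]
```

Request:
apply_moves(
  targets=[
    [26.5,5.6,26.4,0,0,0,1],
    [26.5,5.6,26.4,0,0,0,1],
    [26.5,5.6,26.4,0,0,0,1],
    [26.5,5.6,26.4,0,0,0,1],
    [26.5,5.6,26.4,0,0,0,1],
    [26.5,5.6,26.4,0,0,0,1],
    [26.5,5.6,26.4,0,0,0,1],
    [26.5,5.6,26.4,0,0,0,1],
    [26.5,5.6,26.4,0,0,0,1],
    [0,0,0,0,0,0,1],
    [0,0,0,0,0,0,1],
    [0,0,0,0,0,0,1],
  ],
)

```text
time: 44.38
tool_pos: [504.8, 242.4, 108.1]
tcp_rot: [179.9, -30.0, 87.3]
ft_force: [0.3, 0.3, -0.8]
finger_gap: 29.1
grip_force: 35.3
```

Run:
```python
from h import *
place([439.3,-79.2,54.5],[180,60,87.2],(440,-64.5),-28)
```

```text
tcp [504.75 242.43 108.11] [179.92 -29.99  87.31] q [  1.05   0.92 110.92  32.22  69.28  -8.21] c [12.12  0.   -9.99]
60 [504.19 240.85 107.28] [-1.81 -0.49 -0.09]
1 [504.19 240.85  48.28] [-31.3   -0.56  51.01]
tube axis [-0.05 -1.    0.  ]
down 10 in tool [-5.   -0.01  8.66]
```

Request:
apply_moves(
  targets=[
    [-5,0,8.7,0,0,0,1],
    [-5,-0.5,8.7,0,0,0,1],
    [-5,0,8.7,0,0,0,1],
    [-5,0,8.7,0,0,0,1],
    [-5,0,8.7,0,0,0,1],
    [-2.5,0,4.3,0,0,0,1],
    [-2,0,3.4,0,0,0,1],
    [0,0,0,0,0,0,1],
    [0,0,0,0,0,0,1],
  ],
)

```text
time: 45.5
tool_pos: [504.3, 243.0, 48.8]
tcp_rot: [180.0, -30.0, 87.3]
ft_force: [-0.0, -0.0, -0.3]
finger_gap: 29.1
grip_force: 35.2
```

Request:
apply_moves(
  targets=[
    [-0.6,0,1,0,0,0,1],
    [0,0,0,0,0,0,0.6],
    [0,0,0,0,0,0,0.55],
    [0,0,0,0,0,0,0.52],
    [0,0,0,0,0,0,0.52],
    [0,0,0,0,0,0,0.52],
    [0,0,-10,0,0,0,0.52],
    [0,0,-20,0,0,0,0.52],
    [0,0,-30,0,0,0,0.52],
    [0,0,-40,0,0,0,0.3],
    [0,0,-40,0,0,0,0],
    [0,0,-40,0,0,0,0],
    [0,0,0,0,0,0,0],
  ],
)

```text
time: 47.12
tool_pos: [502.1, 151.4, 207.2]
tcp_rot: [179.5, -30.0, 87.4]
ft_force: [0.2, 0.3, 0.6]
finger_gap: 85.5
grip_force: 0.0
```

Request:
apply_moves(
  targets=[
    [0,0,0,0,-0.1571,0,0],
    [0,0,0,0,-0.1571,0,0],
    [0,0,0,0,-0.1571,0,0],
    [0,0,0,0,-0.1571,0,0],
    [0,0,0,0,-0.1571,0,0],
    [0,0,0,0,-0.1571,0,0],
    [0,0,0,0,-0.1571,0,0],
    [0,0,0,0,-0.1571,0,0],
    [0,0,0,0,-0.1571,0,0],
    [0,0,0,0,-0.1571,0,0],
    [0,0,0,0,0,0,0],
    [0,0,0,0,0,0,0],
    [0,0,0,0,0,0,0],
  ],
)

```text
time: 48.75
tool_pos: [500.5, 152.9, 205.1]
tcp_rot: [179.6, 59.7, 86.9]
ft_force: [0.5, 0.5, 0.7]
finger_gap: 85.7
grip_force: 0.0
```

Run:
```python
from h import *
a=snap('top','top11.png');b=cv2.imread('pics/top9.png')[:,:,::-1].copy()
u,v=334,212; t=b[v-8:v+9,u-8:u+9]; w=a[v-40:v+41,u-40:u+41]
r_=cv2.matchTemplate(w,t,cv2.TM_CCOEFF_NORMED);print(r_.max(),np.array(cv2.minMaxLoc(r_)[3])-32)
# tubes in rack from side view: grey bright elongated blobs
s=snap('side','side11.png');h=cv2.cvtColor(s,cv2.COLOR_RGB2HSV)
pick((567,-76.5))
```

```text
0.98279953 [0 0]
tcp [500.4 152.8 205. ] [179.65  59.79  86.91] q [ 38.02  31.6   78.03 -44.65 111.21  40.21]
pre [570.36  -4.85 104.76] [  9.31  77.25 183.7 ] goal [566.31 -91.18  54.45] up10 [-8.64  0.03 -5.03]
```

Request:
apply_moves(
  targets=[
    [1.9,15.5,36.7,0,0,0,0],
    [1.9,15.5,36.7,0,0,0,0],
    [1.9,15.5,36.7,0,0,0,0],
    [1.9,15.5,36.7,0,0,0,0],
    [1.9,15.5,36.7,0,0,0,0],
    [0,0,0,0,0,0,0],
    [0,0,0,0,0,0,0],
    [0,0,0,0,0,0,0],
  ],
)

```text
time: 49.85
tool_pos: [570.4, -3.6, 104.4]
tcp_rot: [179.8, 59.9, 87.1]
ft_force: [1.3, -0.1, -0.4]
finger_gap: 85.4
grip_force: 0.0
```

Request:
apply_moves(
  targets=[
    [0,0,20,0,0,0,0],
    [0,0,20,0,0,0,0],
    [0,0,20,0,0,0,0],
    [0,0,20,0,0,0,0],
    [0,0,20,0,0,0,0],
    [0,0,0,0,0,0,0],
    [0,0,0,0,0,0,0],
    [0,0,0,0,0,0,0],
  ],
)

```text
time: 50.85
tool_pos: [566.3, -90.5, 53.6]
tcp_rot: [179.9, 60.0, 87.2]
ft_force: [0.3, 0.3, 0.5]
finger_gap: 85.5
grip_force: 0.0
```

Run:
```python
from h import *
g=pick((567,-76.5));print(totool(g))
a=snap('top','top12.png');b=cv2.imread('pics/top9.png')[:,:,::-1].copy()
u,v=334,212; t=b[v-6:v+7,u-6:u+7]; w=a[v-20:v+21,u-20:u+21]
r_=cv2.matchTemplate(w,t,cv2.TM_CCOEFF_NORMED);print(r_.max(),np.array(cv2.minMaxLoc(r_)[3])-14)
```

```text
tcp [566.31 -90.52  53.64] [179.87  59.98  87.2 ] q [ 16.46  35.7   91.22 -55.13  85.76  40.83]
pre [570.32  -4.71 104.53] [ -1.08   0.04 -99.83] goal [566.32 -91.2   54.49] up10 [-8.66  0.01 -5.  ]
[-1.08  0.04  0.17]
0.76388294 [0 0]
```

Request:
apply_moves(
  targets=[
    [0,0,0,0,0,0,1],
    [0,0,0,0,0,0,1],
    [0,0,0,0,0,0,1],
    [0,0,0,0,0,0,1],
    [0,0,0,0,0,0,1],
    [0,0,0,0,0,0,1],
    [0,0,0,0,0,0,1],
    [0,0,0,0,0,0,1],
    [0,0,0,0,0,0,1],
    [0,0,0,0,0,0,1],
    [-17.3,0,-10,0,0,0,1],
    [-34.6,0,-20,0,0,0,1],
    [-34.6,0,-20,0,0,0,1],
    [-34.6,0,-20,0,0,0,1],
    [0,0,0,0,0,0,1],
  ],
)

```text
time: 52.78
tool_pos: [567.8, -90.6, 198.5]
tcp_rot: [179.0, 59.9, 86.5]
ft_force: [-0.5, 0.3, -0.8]
finger_gap: 28.8
grip_force: 34.9
```

Request:
apply_moves(
  targets=[
    [0,0,0,0,0.1571,0,1],
    [0,0,0,0,0.1571,0,1],
    [0,0,0,0,0.1571,0,1],
    [0,0,0,0,0.1571,0,1],
    [0,0,0,0,0.1571,0,1],
    [0,0,0,0,0.1571,0,1],
    [0,0,0,0,0.1571,0,1],
    [0,0,0,0,0.1571,0,1],
    [0,0,0,0,0.1571,0,1],
    [0,0,0,0,0.1571,0,1],
    [0,0,0,0,0,0,1],
    [0,0,0,0,0,0,1],
    [0,0,0,0,0,0,1],
  ],
)

```text
time: 54.4
tool_pos: [566.0, -90.1, 193.8]
tcp_rot: [179.9, -29.9, 87.4]
ft_force: [0.6, -0.2, -1.0]
finger_gap: 29.0
grip_force: 35.0
```

Run:
```python
from h import *
place([566.3,-90.8,54],[180,60,87.2],(567,-76.5),28)
```

```text
tcp [566.02 -90.1  193.8 ] [179.93 -29.88  87.43] q [-30.72  13.58  87.49  26.15  93.61 -29.88] c [11.49  0.   -9.9 ]
60 [560.15 238.63 107.69] [241.61 -20.91 238.12]
1 [560.15 238.63  48.69] [212.21 -20.97 289.27]
tube axis [-0.05 -1.    0.  ]
down 10 in tool [-4.98 -0.01  8.67]
```

Request:
apply_moves(
  targets=[
    [27.1,-2.3,26.6,0,0,0,1],
    [27.1,-2.3,26.6,0,0,0,1],
    [27.1,-2.3,26.6,0,0,0,1],
    [27.1,-2.3,26.6,0,0,0,1],
    [27.1,-2.3,26.6,0,0,0,1],
    [27.1,-2.3,26.6,0,0,0,1],
    [27.1,-2.3,26.6,0,0,0,1],
    [27.1,-2.3,26.6,0,0,0,1],
    [27.1,-2.3,26.6,0,0,0,1],
    [0,0,0,0,0,0,1],
    [0,0,0,0,0,0,1],
    [0,0,0,0,0,0,1],
  ],
)

```text
time: 55.9
tool_pos: [561.3, 240.0, 108.4]
tcp_rot: [179.9, -30.0, 87.3]
ft_force: [-0.6, 0.4, -0.1]
finger_gap: 28.9
grip_force: 35.0
```

Run:
```python
from h import *
place([566.3,-90.8,54],[180,60,87.2],(567,-76.5),28)
```

```text
tcp [561.26 239.96 108.44] [179.9  -29.99  87.31] q [  0.69   9.25 102.01  32.08  69.94  -8.18] c [11.49  0.   -9.9 ]
60 [560.15 238.66 107.68] [-1.55 -1.05 -0.02]
1 [560.15 238.66  48.68] [-31.04  -1.13  51.08]
tube axis [-0.05 -1.    0.  ]
down 10 in tool [-5.   -0.01  8.66]
```

Request:
apply_moves(
  targets=[
    [-5,-0.5,8.7,0,0,0,1],
    [-5,-0.5,8.7,0,0,0,1],
    [-5,0,8.7,0,0,0,1],
    [-5,0,8.7,0,0,0,1],
    [-5,0,8.7,0,0,0,1],
    [-2.5,0,4.3,0,0,0,1],
    [-2,0,3.4,0,0,0,1],
    [0,0,0,0,0,0,1],
    [0,0,0,0,0,0,1],
  ],
)

```text
time: 57.02
tool_pos: [560.2, 240.5, 49.1]
tcp_rot: [179.9, -30.0, 87.3]
ft_force: [1.3, 0.1, 0.6]
finger_gap: 29.1
grip_force: 34.7
```

Request:
apply_moves(
  targets=[
    [-0.6,0,1,0,0,0,1],
    [0,0,0,0,0,0,0.6],
    [0,0,0,0,0,0,0.56],
    [0,0,0,0,0,0,0.54],
    [0,0,0,0,0,0,0.54],
    [0,0,0,0,0,0,0.54],
    [0,0,-10,0,0,0,0.54],
    [0,0,-20,0,0,0,0.54],
    [0,0,-30,0,0,0,0.54],
    [0,0,-40,0,0,0,0.3],
    [0,0,-40,0,0,0,0],
    [0,0,-40,0,0,0,0],
    [0,0,0,0,0,0,0],
  ],
)

```text
time: 58.65
tool_pos: [558.1, 148.5, 208.6]
tcp_rot: [179.5, -30.0, 87.4]
ft_force: [0.3, 0.5, -0.2]
finger_gap: 85.5
grip_force: 0.0
```

Run:
```python
from h import *
snap('top','top13.png');snap('side','side13.png')
s=sensors.sense();print(s['tool_pos'],s['tcp_rot'],s['joint_pos'])
a=cv2.imread('pics/top13.png')[150:350,80:240];b=cv2.imread('pics/side13.png')[110:310,150:310]
cv2.imwrite('pics/c13.png',cv2.resize(cv2.convertScaleAbs(np.hstack([a,b]),alpha=1.4),None,fx=2.5,fy=2.5,interpolation=cv2.INTER_CUBIC))
```

```text
[555.88 149.9  204.4 ] [179.87 -29.99  87.28] [ -8.74   2.12  98.93  30.05  83.29 -10.74]
```

View pics/c13.png

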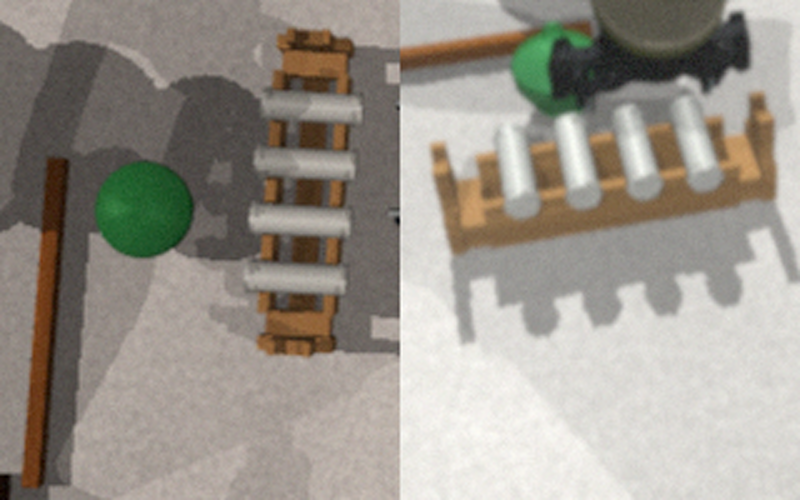

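All four tubes lie in their bays (side crop (515–700,145)). The bar on the table ends at crop (58,158) and (32,487), which is full-image (103.2,213.2) and (92.8,344.8).

Request:
apply_moves(
  targets=[
    [0,0,0,0,-0.1309,0,0],
    [0,0,0,0,-0.1309,0,0],
    [0,0,0,0,-0.1309,0,0],
    [0,0,0,0,-0.1309,0,0],
    [0,0,-25,0,0,0,0],
    [0,0,-25,0,0,0,0],
    [0,0,0,0,0,-0.1745,0],
    [0,0,0,0,0,-0.1745,0],
    [0,0,0,0,0,-0.1745,0],
    [0,0,0,0,0,-0.1745,0],
    [0,0,0,0,0,-0.1745,0],
    [0,0,0,0,0,-0.1745,0],
    [0,0,0,0,0,-0.1745,0],
    [0,0,0,0,0,-0.1745,0],
    [0,0,0,0,0,-0.1745,0],
    [0,0,0,0,0,0,0],
    [0,0,0,0,0,0,0],
  ],
)

```text
time: 60.88
tool_pos: [555.0, 150.7, 252.5]
tcp_rot: [-180.0, -0.1, 177.1]
ft_force: [0.1, 0.7, 1.5]
finger_gap: 84.8
grip_force: 0.0
```

Run:
```python
from h import *
a=onz('top',103.2,213.2,20);b=onz('top',92.8,344.8,20);m=(a+b)/2
print(a,b,np.linalg.norm(a-b),m,np.degrees(np.arctan2(*(a-b)[[1,0]])))
s=sensors.sense();print(s['tool_pos'],s['tcp_rot'],s['joint_pos'],totool([400.7,510.3,240]))
```

```text
[565.5  497.07  20.  ] [237.37 513.7   20.  ] 328.5439620743446 [401.44 505.39  20.  ] -2.902253282821719
[555.01 150.74 252.48] [-179.99   -0.08  177.06] [ 10.08   3.24  87.56   0.01  89.28 -76.97] [172.56 351.16  12.68]
```

Request:
apply_moves(
  targets=[
    [17.2,34.8,0,0,0,0,0],
    [17.2,34.8,0,0,0,0,0],
    [17.2,34.8,0,0,0,0,0],
    [17.2,34.8,0,0,0,0,0],
    [17.2,34.8,0,0,0,0,0],
    [17.2,34.8,0,0,0,0,0],
    [17.2,34.8,0,0,0,0,0],
    [17.2,34.8,0,0,0,0,0],
    [17.2,34.8,0,0,0,0,0],
    [17.2,34.8,0,0,0,0,0],
    [0,0,40,0,0,0,0],
    [0,0,40,0,0,0,0],
    [0,0,40,0,0,0,0],
    [0,0,40,0,0,0,0],
    [0,0,40,0,0,0,0],
    [0,0,20,0,0,0,0.2],
    [0,0,0,0,0,0,0.2],
    [0,0,0,0,0,0,0.2],
  ],
)

```text
time: 63.12
tool_pos: [401.3, 507.6, 35.4]
tcp_rot: [179.9, 0.1, 177.2]
ft_force: [-0.0, -0.5, 0.4]
finger_gap: 68.0
grip_force: 0.0
```

Request:
apply_moves(
  targets=[
    [0,0,15,0,0,0,0.3],
    [0,0,10,0,0,0,0.3],
    [0,0,7,0,0,0,0.3],
    [0,0,0,0,0,0,0.3],
    [0,0,0,0,0,0,1],
    [0,0,0,0,0,0,1],
    [0,0,0,0,0,0,1],
    [0,0,0,0,0,0,1],
    [0,0,0,0,0,0,1],
    [0,0,0,0,0,0,1],
    [0,0,0,0,0,0,1],
    [0,0,0,0,0,0,1],
  ],
  force=50,
)

```text
time: 64.62
tool_pos: [400.7, 507.0, 2.2]
tcp_rot: [179.9, 0.0, 177.3]
ft_force: [-0.1, -0.7, 5.7]
finger_gap: 16.7
grip_force: 50.2
```

Request:
apply_moves(
  targets=[
    [0,0,-10,0,0,0,1],
    [0,0,-30,0,0,0,1],
    [0,0,-35,0,0,0,1],
    [0,0,-35,0,0,0,1],
    [0,0,-35,0,0,0,1],
    [0,0,-35,0,0,0,1],
    [-18.2,-31.9,0,0,0,0,1],
    [-18.2,-31.9,0,0,0,0,1],
    [-18.2,-31.9,0,0,0,0,1],
    [-18.2,-31.9,0,0,0,0,1],
    [-18.2,-31.9,0,0,0,0,1],
    [-18.2,-31.9,0,0,0,0,1],
    [-18.2,-31.9,0,0,0,0,1],
    [-18.2,-31.9,0,0,0,0,1],
    [0,0,20,0,0,0,1],
    [0,0,20,0,0,0,1],
    [0,0,0,0,0,0,1],
    [0,0,0,0,0,0,1],
    [0,0,0,0,0,0,1],
  ],
)

```text
time: 67.0
tool_pos: [533.8, 245.3, 142.2]
tcp_rot: [180.0, 0.1, 177.3]
ft_force: [0.4, 0.8, -1.6]
finger_gap: 16.9
grip_force: 49.5
```

Run:
```python
from h import *
s=sensors.sense();p=s['tool_pos'];print(p,s['tcp_rot'],s['ft_force'],s['wrist_torque'])
snap('top','top14.png');im0=snap('side','side14.png')
h=cv2.cvtColor(im0,cv2.COLOR_RGB2HSV);zt=p[2]+7.8
m=(h[...,0]<=12)&(h[...,1]>150)&(h[...,2]>60);m[:,:120]=0;m[260:]=0
n,l,st,c=cv2.connectedComponentsWithStats(m.astype(np.uint8))
for i in range(1,n):
    if st[i,4]>150:
        ys,xs=np.where(l==i);print(st[i])
        for q in(xs.min(),xs.max()):
            vv=ys[xs==q].mean();print((q,vv),onz('side',q,vv,zt))
for sx in(-165,165):
    e=np.array([p[0],p[1],zt])+sx*np.array([np.cos(RY),np.sin(RY),0]);print('expected end',e,proj('side',e),proj('top',e))
```

```text
[533.81 245.32 142.2 ] [179.96   0.07 177.31] [ 0.38  0.76 -1.55] [ 0.02 -0.    0.02]
expected end [369.   253.23 150.  ] [153.4  154.86] [191.21 297.2 ]
expected end [698.62 237.4  150.  ] [301.98 132.14] [200.48 153.13]
```

Run:
```python
from h import *
for n in('top','side'):
    b=cv2.imread(f'pics/{n}14.png').astype(int);a=cv2.imread(f'pics/{n}13.png').astype(int)
    ratio=b[...,2]/(b[...,0]+1.)   # R/B : darker beech high
    print(n,'bar table ratio', (a[...,2]/(a[...,0]+1.))[(278,98) if n=='top' else (120,170)])
    w=(slice(140,310),slice(175,215)) if n=='top' else (slice(115,180),slice(140,320))
    m=ratio[w]>2.6
    N,l,st,c=cv2.connectedComponentsWithStats(m.astype(np.uint8),connectivity=8)
    for i in range(1,N):
        if st[i,4]>60:
            ys,xs=np.where(l==i);ys=ys+w[0].start;xs=xs+w[1].start
            ax=ys if n=='top' else xs
            o=[(xs[ax==q].mean()+.5*0,ys[ax==q].mean()) for q in(ax.min(),ax.max())]
            print(st[i],o,[onz(n,*k,152) for k in o])
```

```text
top bar table ratio 4.157894736842105
[ 20  13  13  36 270] [(np.float64(201.0), np.float64(153.0)), (np.float64(202.0), np.float64(188.0))] [array([698.6 , 235.97, 152.  ]), array([617.59, 232.42, 152.  ])]
[ 12 100  15  57 509] [(np.float64(197.5), np.float64(240.0)), (np.float64(192.0), np.float64(296.0))] [array([498.45, 240.83, 152.  ]), array([371.91, 251.23, 152.  ])]
side bar table ratio 1.0305343511450382
[ 98  17  40   9 106] [(np.float64(238.0), np.float64(139.0)), (np.float64(277.0), np.float64(132.0))] [array([554.75, 251.81, 152.  ]), array([644.19, 251.22, 152.  ])]
[57 24 27  9 98] [(np.float64(197.0), np.float64(145.5)), (np.float64(223.0), np.float64(139.0))] [array([463.94, 255.27, 152.  ]), array([522.85, 261.11, 152.  ])]
```

Request:
apply_moves(
  targets=[
    [0,0,15,0,0,0,1],
    [0,0,15,0,0,0,1],
    [0,0,12,0,0,0,1],
    [0,0,5,0,0,0,1],
    [0,0,3,0,0,0,1],
    [0,0,3,0,0,0,1],
    [0,0,2,0,0,0,1],
    [0,0,0,0,0,0,1],
    [0,0,0,0,0,0,1],
  ],
)

```text
time: 68.22
tool_pos: [533.7, 244.7, 86.6]
tcp_rot: [180.0, 0.0, 177.3]
ft_force: [-0.4, 0.6, -1.3]
finger_gap: 17.1
grip_force: 49.5
```

Request:
apply_moves(
  targets=[
    [0,0,1,0,0,0,1],
    [0,0,1,0,0,0,1],
    [0,0,0,0,0,0,1],
    [0,0,0,0,0,0,1],
  ],
)

```text
time: 68.72
tool_pos: [533.7, 244.7, 85.1]
tcp_rot: [180.0, 0.0, 177.3]
ft_force: [-2.6, -1.8, 5.5]
finger_gap: 16.8
grip_force: 50.2
```

Contact of about 7 N: the bar is on the notch floors at the expected height. Next: release and retreat.

Request:
apply_moves(
  targets=[
    [0,0,0,0,0,0,0.7],
    [0,0,0,0,0,0,0.6],
    [0,0,0,0,0,0,0.5],
    [0,0,0,0,0,0,0.5],
    [0,0,-10,0,0,0,0.5],
    [0,0,-25,0,0,0,0.5],
    [0,0,-40,0,0,0,0.5],
    [0,0,-50,0,0,0,0.5],
    [-30,-40,-30,0,0,0,0.5],
    [-30,-50,0,0,0,0,0.5],
    [0,-60,0,0,0,0,0.5],
    [0,-60,0,0,0,0,0.5],
    [0,-60,0,0,0,0,0.5],
    [0,0,0,0,0,0,0.5],
    [0,0,0,0,0,0,0.5],
  ],
)

```text
time: 70.6
tool_pos: [580.7, -27.9, 239.9]
tcp_rot: [180.0, 0.0, 177.2]
ft_force: [-0.9, -0.0, 0.0]
finger_gap: 42.8
grip_force: 0.0
```

Run:
```python
from h import *
snap('top','top15.png');snap('side','side15.png')
a=cv2.imread('pics/top15.png')[145:310,165:300];b=cv2.imread('pics/side15.png')[110:275,140:320]
cv2.imwrite('pics/c15.png',cv2.resize(cv2.convertScaleAbs(np.hstack([a,b]),alpha=1.4),None,fx=2.5,fy=2.5,interpolation=cv2.INTER_CUBIC))
a=cv2.imread('pics/top15.png').astype(int)
m=(a[...,2]/(a[...,0]+1.)>2.6)[140:310,175:220]
for i,s,c,k in blobs(m,60,2000):
    ys,xs=np.where(k);ys+=140;xs+=175
    o=[(xs[ys==q].mean(),q) for q in(ys.min(),ys.max())];print(s,o,[onz('top',*p,103) for p in o])
```

```text
[   9   17   27  138 1164] [(np.float64(203.5), np.int64(157)), (np.float64(195.5), np.int64(294))] [array([697.46, 235.98, 103.  ]), array([371.79, 249.84, 103.  ])]
```

View pics/c15.png

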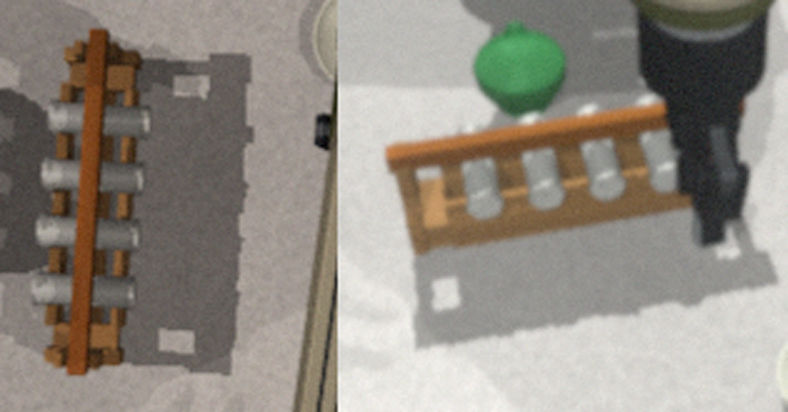

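The bar's ends are at (203.5,157) and (195.5,294), within about 1 px of where they started. All four tubes lie in their bays and the arm is clear.

```bash
python3 -c "
from h import *
print(r.hand_in())"
```

```text
the job is handed in; nothing more can be done
None
```

I laid all four tubes in the bays of the empty rack, put its bar back in both post notches, left the press, its bar and the bystanders alone, and handed the job in; no verdict came back.

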